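Turn a blank and its drilling template over together

TASK

The pine blank lies on top of the metal drilling template on the sloping wooden rest. Turn the two over together, without letting them part, so that the template lies on top of the blank ready for drilling, and lay the pair back on the rest, against its stop and centred, as before.

Things in the scene. Friction and masses are not known exactly. Their poses are not given: they have to be found in the camera images.
- rest: Small fixed wooden rest: foot board 120 x 110 x 16 mm (origin on the bench under it, z up) with a plywood face sloping at 60 degrees to the horizontal, falling towards its +x (ahead and to the left). The face, 110 mm wide, reaches only 50 mm up from its stop, so the upper half of the pair on it juts out freely and can be pinched top and underside by fingers coming down along the slope.
- rest_seat (a point): Middle of the inner corner of sloping face and stop (ledge along the face's lower edge, square to it, standing 28 mm out of it), 60 mm above the bench. Its x axis runs up the slope (towards the robot and up), z square out of the face (up, ahead and to the left), y level along the stop. Under the 12 mm thick face is a wedge 28 mm thick up to 44 mm from the stop.
- template_mid (a point): Centre of the drilling template, a loose aluminium plate 60 x 100 x 12 mm (its x, y, z), about 0.16 kg, with four dark drill bushes. It starts flat on the sloping face, a short edge at the stop, the 100 mm side up the slope. Its y axis runs along that side; z is square to the plate, out of the sloping face at the start and into it at the end.
- blank_mid (a point): Centre of the pine blank, a loose plain pale board 50 x 98 x 20 mm (its x, y, z), about 0.06 kg. It starts flat on the template, not fastened (pair 32 mm thick), a short edge at the stop. Its y axis runs along the 98 mm side; z is square to the board, out of the sloping face at the start and into it at the end. Another such board lies in the clamp jig at the right: leave it.

How it is judged:
By the outcome, as a careful person would: the job done as asked, in the order asked, and still so for the second after the job is handed in, with the robot touching nothing.
It also fails if it takes over 45 s, if anything falls off the work surface, if the arm or the gripper's body presses on something with over 40 N, if the wrist force passes 120 N, or if a joint passes its speed limit or range.

ROBOT

A 7-joint arm with a two-finger parallel gripper is mounted at the origin on the work surface; the furniture and walls round the work are solid. World frame = base frame: x ahead of the robot, y to its left, z up, the work surface at z = 0. Lengths are in m, angles in rad, forces in N, time in s.
With the tool pointing down it reaches from about 0.35 to 0.9 m from the base axis. Payload 7.2 kg.
Tool frame: the origin (TCP) lies at the very end of the fingers, on their centre line; the grasp point (between the pads) lies 19 mm behind it; z points along the fingers, y is the line along which they close (so a half turn about z gives the same grasp; the last joint's range is limited). The gripper opens to 88 mm and grips with 3 to 60 N. Pads are 20 mm wide; open, the fingers measure 115 mm over their backs; the gripper's body (75 mm by 178 mm) begins 61 mm behind the grasp point.
Start: joints at [1.263, 0.411, -0.013, 1.596, 0.006, 1.134, -0.082], TCP at [0.148, -0.607, 0.223] pointing down, gripper open.
Joint ranges: [-2.95, 2.95], [-0.29, 1.99], [-1.47, 1.44], [0.14, 2.54], [-1.03, 4.17], [0.13, 1.85], [-2.86, 2.86]. Speed limits (rad/s): [2.39, 2.39, 3.01, 3.01, 3.14, 3.14, 3.14].

INTERFACE

Orientations are given as a 3x3 rotation matrix whose columns are the frame's x, y, z axes.
In Python, from rig import robot, optics gives the robot as it stands.
- The arm moves only by the shell command python3 -m handwheel 'ROWS' [FORCE]. ROWS is JSON, a list of rows, each an object with "fingers": the closure in counts, from 0 (fully open) to 255 (shut); "dp": the shift along the tool's x, y, z in cm, a list of three; "spin": the turn about the tool's z in degrees. A call has 1 to 8 rows; each row shifts and turns the commanded pose from where the row before left it, along the tool's axes as they then stand; what a row does not reach is not made up. A row lasts 1/10 s, in which the tool goes at most 50 mm and 8.59 degrees, less where a joint would pass 70% of its speed; a pose out of reach is approached as far as the arm can. A call is refused whole if a number of a shift passes 5 or a number of a turn 8.59, either way. A call with a gripper value outside its range is refused whole. The fingers move at their own pace and stop on an object; FORCE is the grip in N (left out, the last holds). Time passes only in rows, so rows that do not move let the fingers close. It gives the time, the measured TCP pose, the force, the opening and the grip force at its end, in the units of the state.
- robot.state(): the state, without advancing time (a new reading comes with each control period).
- optics.read_camera(name): name is "scene" or "top" or "wrist"; returns (picture, depth): 420x560x3 uint8, blue, green, red; 420x560 float32, m along the optical axis (not along the pixel's ray), 0 where there is no reading.
- optics.get_calibration(name): a dict with "vfov" (degrees; the focal length in pixels is half the picture's height over the tangent of half this angle, whatever the lens; pixels are square), "cx", "cy" (the principal point, pixels), "R" (3x3) and "t" (3): a world point X has camera coordinates R X + t; the wrist camera has in their place "hand_eye" (4x4, takes a point from camera to tool coordinates, whose origin is the TCP and whose axes are the flange's). Camera axes: x right, y down, z forward; pixel columns grow to the right and rows downward; lengths in m; the calibration is good to about 2 mm. A picture is of the moment at which its call begins: read the wrist's pose just before it. get_calibration takes no time and is no camera call.
- robot.finish_job(): hands the job in; it is judged then, once.
The state is a dict: "t": time; "joint_pos": joint angles; "joint_vel": joint speeds; "joint_torque": joint torques, N m; "eef_pos": TCP position; "ee_rot": TCP orientation; "ft_force": force on the tool from outside, world axes, zero at the start; "ft_torque": the same for the moment, N m; "gripper_width": finger opening in m; "gripper_force": force on a finger pad.
Only numpy, scipy, OpenCV 4.12 (cv2) and the standard library are available. Lean on these libraries where they do the work, as an engineer would, in place of code of your own. Each camera call takes 0.05 s, during which the arm holds its last target. There are 200 camera calls.

## Working session

There is one attempt and no reset: what is moved stays moved. The work goes in short steps, Python scripts to look and compute and a shell command to move; the robot and the scene stay as the last step left them, time stands still between calls to the robot, and variables do not carry over. Pictures are saved under pics/ and viewed, at most 10 in all, crops included, and the job is handed in when it is done.

```bash
ls; mkdir -p pics; python3 - <<'E'
from rig import robot, optics
import cv2,numpy as np
s=robot.state(); print({k:np.round(v,3).tolist() for k,v in s.items()})
a=[]
for n in("scene","top"):
    p,d=optics.read_camera(n); cv2.imwrite(f"pics/{n}0.png",p); np.save(f"pics/{n}0.npy",d)
    c=optics.get_calibration(n); print(n,{k:np.round(v,3).tolist() for k,v in c.items()})
print(optics.get_calibration("wrist"))
E
```

```text
pics
{'t': 0.0, 'joint_pos': [1.263, 0.412, -0.013, 1.597, 0.006, 1.134, -0.082], 'joint_vel': [0.001, 0.0, 0.0, 0.001, -0.001, 0.0, 0.001], 'joint_torque': [0.0, -58.795, 0.642, -29.108, -0.054, 0.018, 0.0], 'eef_pos': [0.148, -0.607, 0.222], 'ee_rot': [[0.971, 0.237, -0.0], [0.237, -0.971, 0.002], [-0.0, -0.002, -1.0]], 'ft_force': [-0.911, -1.139, 0.241], 'ft_torque': [0.063, 0.026, -0.009], 'gripper_force': 0.0, 'gripper_width': 0.088}
scene {'vfov': 55.319, 'cx': 276.242, 'cy': 205.927, 'R': [[-0.446, -0.895, -0.017], [-0.641, 0.333, -0.691], [0.624, -0.297, -0.722]], 't': [0.291, 0.475, 0.529]}
top {'vfov': 56.878, 'cx': 287.741, 'cy': 197.767, 'R': [[-0.02, -0.999, -0.037], [-0.983, 0.026, -0.181], [0.182, 0.032, -0.983]], 't': [0.056, 0.644, 0.845]}
{'vfov': 58.72951881083401, 'cx': 281.8461597817848, 'cy': 209.00171692326077, 'hand_eye': array([[ 3.48315796e-04, -9.58846004e-01, -2.83926431e-01,
         7.67260295e-02],
       [ 9.99999939e-01,  3.36318091e-04,  9.10042670e-05,
         7.31786822e-04],
       [ 8.23051768e-06, -2.83926446e-01,  9.58846063e-01,
        -1.61822036e-01],
       [ 0.00000000e+00,  0.00000000e+00,  0.00000000e+00,
         1.00000000e+00]])}
```

View pics/scene0.png

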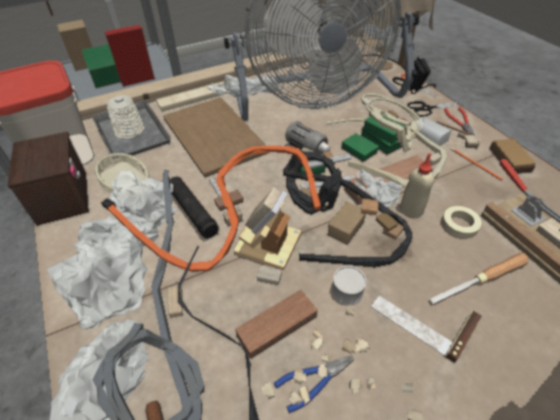

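View pics/top0.png

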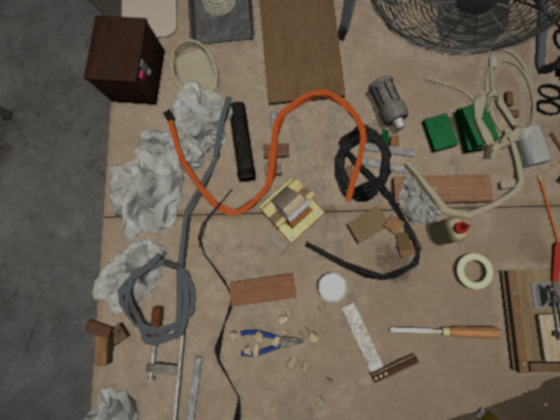

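The rest with the pair stands near (292,208) in the top view and (270,235) in the scene view. I'll zoom in and get the point cloud there.

```bash
cat > h.py <<'E'
from rig import robot, optics
import cv2,numpy as np
def cloud(n,d,s=None):
    c=optics.get_calibration(n); f=d.shape[0]/2/np.tan(np.radians(c["vfov"])/2)
    v,u=np.mgrid[:d.shape[0],:d.shape[1]]
    P=np.stack([(u-c["cx"])/f*d,(v-c["cy"])/f*d,d],-1)
    if n=="wrist":
        H=c["hand_eye"]; P=P@H[:3,:3].T+H[:3,3]; return P@np.array(s["ee_rot"]).T+np.array(s["eef_pos"])
    return (P-c["t"])@c["R"]
E
python3 - <<'E'
from h import *
ims=[]
for n,(u,v) in(("scene",(270,225)),("top",(292,208))):
    p=cv2.imread(f"pics/{n}0.png"); d=np.load(f"pics/{n}0.npy"); W=cloud(n,d)
    ims.append(cv2.resize(p[v-50:v+50,u-50:u+50],(400,400),interpolation=cv2.INTER_CUBIC))
    print(n)
    for r in range(v-36,v+41,6): print(r,' '.join('%d,%d,%d'%tuple(W[r,k]*1000) if d[r,k]>0 else '-' for k in range(u-36,u+40,6)))
cv2.imwrite("pics/z0.png",np.hstack(ims))
E
```

```text
scene
189 826,34,1 818,21,1 813,6,0 805,-6,0 800,-21,-1 789,-33,2 785,-48,0 630,8,156 770,-76,0 730,-72,35 722,-84,37 728,-105,22 718,-116,25
195 771,53,36 762,41,38 790,16,2 783,2,1 777,-11,1 773,-25,-2 617,27,159 616,14,154 616,1,148 743,-79,0 714,-80,24 700,-89,32 694,-102,32
201 755,60,32 753,46,28 771,24,1 764,11,1 758,-2,1 610,44,156 604,34,157 605,20,150 601,9,148 722,-68,2 703,-74,16 694,-86,19 683,-96,24
207 733,69,37 761,45,0 752,33,1 746,19,1 628,50,125 601,48,149 593,39,153 591,27,149 711,-45,1 705,-59,1 698,-72,0 685,-81,8 673,-91,14
213 710,78,42 714,62,30 735,40,0 649,57,91 614,57,124 602,49,132 587,42,143 578,34,147 621,0,88 687,-49,1 681,-62,0 673,-75,2 667,-88,0
219 693,85,42 714,64,11 717,48,0 624,67,101 614,58,107 600,50,116 588,42,124 609,19,91 608,6,85 607,-7,80 664,-53,0 655,-65,2 650,-79,0
225 681,90,36 705,69,1 636,77,76 627,67,80 612,60,91 600,51,99 595,40,98 598,25,88 595,13,83 652,-31,2 648,-45,0 640,-57,0 634,-69,0
231 666,96,35 689,76,0 625,82,70 621,70,68 610,61,74 583,59,102 591,42,85 586,31,84 583,18,80 625,-16,17 620,-29,15 614,-42,14 619,-61,0
237 6
[... 1714 characters left out ...]
4 612,-25,13 612,-40,10 613,-55,0
220 602,122,0 602,107,0 602,92,0 590,71,89 588,57,101 591,45,73 589,31,87 589,18,82 597,4,16 597,-10,14 598,-25,2 599,-40,-1 598,-54,0
226 588,122,-1 587,107,0 587,92,0 586,78,1 584,62,14 584,48,14 577,31,79 583,18,14 583,4,17 585,-10,-3 584,-25,0 583,-39,1 584,-54,-4
232 573,122,0 572,107,1 572,92,1 572,78,-1 571,63,0 570,48,14 569,33,13 569,19,13 570,4,-1 569,-9,1 569,-24,-1 569,-39,1 569,-53,0
238 558,122,0 558,108,-1 556,91,16 556,77,17 557,63,-1 556,49,1 555,34,16 556,19,-1 555,5,0 555,-9,-2 555,-24,0 555,-38,-3 554,-53,-1
244 543,122,1 543,108,1 542,91,16 541,77,19 541,63,17 542,49,-1 541,34,0 541,20,0 541,5,-2 538,-8,42 540,-23,0 540,-38,-1 540,-52,-3
```

View pics/z0.png

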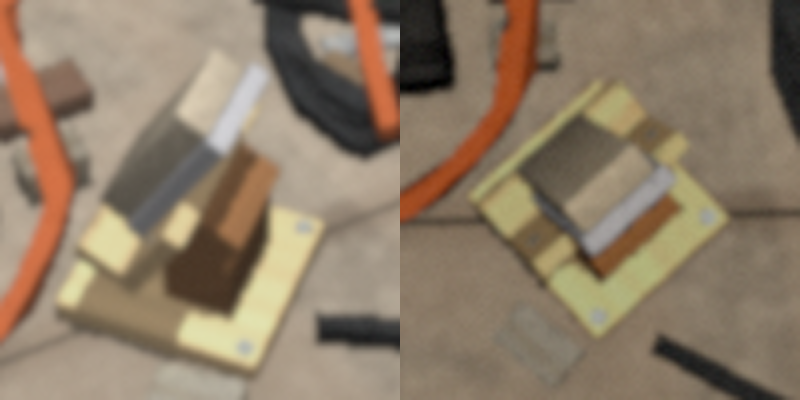

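The rest shows clearly: the blank's pale face looks ahead and left, the silver template edge is behind it, and the brown wedge is behind that. The approach needs a tilted tool, but the rows only offer a spin about tool z. I'll check the move command's own usage text and fit the pose.

Pose is found: the slope heads about 42°, and the face's centre is near (0.634, 0.047, 0.124). The tool has to tilt about 30° towards that heading. By the interface's description, tilt can only come from poses at the edge of reach. I'll check for tall obstacles around azimuth 42° before trying that.

```bash
python3 - <<'E'
from h import *
for n in("scene","top"):
    d=np.load(f"pics/{n}0.npy"); W=cloud(n,d)[d>0]
    M=np.full((14,20),-1.)
    i=((W[:,0]+.0)/.1).astype(int); j=((W[:,1]+1)/.1).astype(int)
    k=(i>=0)&(i<14)&(j>=0)&(j<20); np.maximum.at(M,(i[k],j[k]),W[k,2])
    print(n,'cols y=-1..1, rows x=0..1.4 (cm)'); 
    for a,r in enumerate(M): print('%.1f'%(a/10),' '.join('%4d'%(x*100) if x>-1 else '   .' for x in r))
E
```

```text
scene cols y=-1..1, rows x=0..1.4 (cm)
0.0    .    .    .    .    .    .    .    0    0    .    .    .    .    .    .    .    .    .    .    .
0.1    .    .    .    .    .    .    0    0    0    2    0    .    .    .    .    .    .    .    .    .
0.2    .    .    .    .    .    4    0    2    2    1    2    2    .    .    .    .    .    .    .    .
0.3    .    .    .    0    6    4    2    1    1    3    2    3    3    6    6    .    .    .    .    .
0.4    .    .    0    0    9    4    2    2    3    4    3    3    2    9    9    3    .    .    .    .
0.5    .    .    3    3   10    2   17   11    6    4   15    0    2    7    7    0    .    .    .    .
0.6    .    .    3    3    3    3    6    7    8   15   16    7    6   10   10    0    .    .    .    .
0.7    .    .    1    2    4    8    7    7    8    5    4    6    7   10    9    0    .    .    .    .
0.8    .    .    1   13    4    8    7    6    7    5    4    7    7    7    5    0    .  -73  -74  -74
0.9    .    .    1   24   29   30   26    6    6    4    3    7    8   14   14   13    .  -74  -73  -74
1.0    .    .    1   
[... 1187 characters left out ...]
4    8    6    7    8    5    4    6    6   10    9    0    .    .    .  -73
0.8    .    .    .    1    4    8    7    7    7    5    4    7    7    7    5    0    .    .  -74  -73
0.9    .    .    .    9   24   25   25    6    6    4    3    6    8   14   14   14    .    .    .  -73
1.0    .    .    .    2   17   24   24   22   18   15    2    2    3   17   18    .    .    .    .  -73
1.1    .    .    .    2    0    .    9    9   12    2    2    5    6   16   16    .    .    .  -74  -73
1.2    .    .    .    .    .    .    .    .    0    0    1    1    2    2    .    .    .    .    .  -73
1.3    .    .    .    .    .    .    .    .    .    .    .    .    .    .    .    .    .    .    .  -73
```

```bash
R='x'; python3 -m handwheel '[{"fingers":0,"dp":[3.5,-2.2,-1.5],"spin":0},{"fingers":0,"dp":[3.5,-2.2,-2.5],"spin":0},{"fingers":0,"dp":[3.5,-2.2,-2.5],"spin":0},{"fingers":0,"dp":[3.5,-2.2,-2.5],"spin":0},{"fingers":0,"dp":[3.5,-2.2,-2.5],"spin":0},{"fingers":0,"dp":[3.5,-2.2,-2.5],"spin":0},{"fingers":0,"dp":[3.5,-2.2,-2.5],"spin":0},{"fingers":0,"dp":[3.5,-2.2,-2.5],"spin":0}]'; python3 -c "
from h import *
s=robot.state();print(np.round(s['joint_pos'],2),np.round(s['ee_rot'],3))"
```

```text
t: 0.9
eef_pos: [0.3793, -0.3681, 0.4135]
ee_rot: [[0.971, 0.238, -0.0], [0.238, -0.971, 0.0], [-0.0, -0.0, -1.0]]
ft_force: [1.1, -0.0, -0.7]
gripper_width: 0.0877
gripper_force: 0.0
[ 0.84  0.15 -0.19  1.51  0.03  1.49 -0.68] [[ 0.971  0.238 -0.   ]
 [ 0.238 -0.971  0.   ]
 [-0.    -0.    -1.   ]]
```

```bash
for i in 1; do python3 -m handwheel '[{"fingers":0,"dp":[1.8,-4.6,0],"spin":0},{"fingers":0,"dp":[1.8,-4.6,0],"spin":0},{"fingers":0,"dp":[1.8,-4.6,0],"spin":0},{"fingers":0,"dp":[1.8,-4.6,0],"spin":0},{"fingers":0,"dp":[1.8,-4.6,0],"spin":0},{"fingers":0,"dp":[1.8,-4.6,0],"spin":0},{"fingers":0,"dp":[1.8,-4.6,0],"spin":0},{"fingers":0,"dp":[1.8,-4.6,0],"spin":0}]'; done; python3 -m handwheel '[{"fingers":0,"dp":[1.6,-4.7,0],"spin":0},{"fingers":0,"dp":[1.6,-4.7,0],"spin":0},{"fingers":0,"dp":[1.6,-4.7,0],"spin":0},{"fingers":0,"dp":[1.6,-4.7,0],"spin":0},{"fingers":0,"dp":[1.6,-4.7,0],"spin":0},{"fingers":0,"dp":[1.6,-4.7,0],"spin":0},{"fingers":0,"dp":[1.6,-4.7,0],"spin":0},{"fingers":0,"dp":[1.6,-4.7,0],"spin":0}]'; python3 -c "
from h import *
s=robot.state();print(np.round(s['joint_pos'],2))"
```

```text
t: 1.7
eef_pos: [0.4307, 0.0239, 0.4127]
ee_rot: [[0.971, 0.237, 0.0], [0.237, -0.971, -0.0], [0.0, 0.001, -1.0]]
ft_force: [0.6, -0.4, 0.5]
gripper_width: 0.0877
gripper_force: 0.0
t: 2.5
eef_pos: [0.4664, 0.4193, 0.4119]
ee_rot: [[0.972, 0.236, -0.0], [0.236, -0.972, -0.001], [-0.001, 0.001, -1.0]]
ft_force: [0.4, -0.5, 1.5]
gripper_width: 0.0875
gripper_force: 0.0
[-0.28  0.44 -0.83  1.24  0.32  1.6  -2.39]
```

```bash
python3 -m handwheel '[{"fingers":0,"dp":[4.3,-2.3,0],"spin":0},{"fingers":0,"dp":[4.3,-2.3,0],"spin":0},{"fingers":0,"dp":[4.3,-2.3,0],"spin":0},{"fingers":0,"dp":[4.3,-2.3,0],"spin":0},{"fingers":0,"dp":[4.3,-2.3,0],"spin":0},{"fingers":0,"dp":[4.3,-2.3,0],"spin":0},{"fingers":0,"dp":[4.3,-2.3,0],"spin":0},{"fingers":0,"dp":[4.3,-2.3,0],"spin":0}]';  python3 -c "
from h import *
s=robot.state();print(np.round(s['joint_pos'],2))"
```

```text
t: 3.3
eef_pos: [0.6612, 0.555, 0.3811]
ee_rot: [[0.989, 0.148, -0.029], [0.149, -0.987, 0.056], [-0.021, -0.06, -0.998]]
ft_force: [3.1, -0.7, -0.8]
gripper_width: 0.0877
gripper_force: 0.0
[-0.79  0.92  0.32  0.37 -0.33  1.85 -2.11]
```

```bash
python3 -m handwheel '[{"fingers":0,"dp":[1,-0.5,-4.8],"spin":0},{"fingers":0,"dp":[1,-0.5,-4.8],"spin":0},{"fingers":0,"dp":[1,-0.5,-4.8],"spin":0},{"fingers":0,"dp":[1,-0.5,-4.8],"spin":0},{"fingers":0,"dp":[1,-0.5,-4.8],"spin":0},{"fingers":0,"dp":[1,-0.5,-4.8],"spin":0}]';  python3 -c "
from h import *
s=robot.state();print(np.round(s['joint_pos'],2))"
```

```text
t: 3.9
eef_pos: [0.6925, 0.5743, 0.4881]
ee_rot: [[0.977, 0.162, 0.139], [0.132, -0.971, 0.199], [0.167, -0.176, -0.97]]
ft_force: [-0.3, -0.3, 0.2]
gripper_width: 0.0879
gripper_force: 0.0
[-0.74  0.92  0.23  0.14 -0.28  1.85 -2.15]
```

```bash
python3 -m handwheel '[{"fingers":0,"dp":[1,-0.5,-4.8],"spin":0},{"fingers":0,"dp":[1,-0.5,-4.8],"spin":0},{"fingers":0,"dp":[1.5,-0.5,-4.6],"spin":0},{"fingers":0,"dp":[1.5,-0.5,-4.6],"spin":0}]';  python3 -c "
from h import *
s=robot.state();print(np.round(s['joint_pos'],2),np.degrees(np.arctan2(s['ee_rot'][1][2],s['ee_rot'][0][2])),np.degrees(np.arccos(-s['ee_rot'][2][2])))"
```

```text
t: 4.3
eef_pos: [0.6736, 0.5361, 0.6156]
ee_rot: [[0.953, 0.177, 0.245], [0.103, -0.952, 0.288], [0.284, -0.249, -0.926]]
ft_force: [0.7, -0.8, -0.6]
gripper_width: 0.088
gripper_force: 0.0
[-0.72  0.77  0.26  0.14 -0.3   1.85 -2.14] 49.61282441728212 22.21716597511644
```

```bash
python3 -m handwheel '[{"fingers":0,"dp":[2.4,3.8,-2],"spin":0},{"fingers":0,"dp":[2.4,3.8,-2],"spin":0},{"fingers":0,"dp":[2.4,3.8,-2],"spin":0},{"fingers":0,"dp":[2.4,2,-3.8],"spin":0}]';  python3 -c "
from h import *
s=robot.state();print(np.round(s['joint_pos'],2),np.degrees(np.arctan2(s['ee_rot'][1][2],s['ee_rot'][0][2])),np.degrees(np.arccos(-s['ee_rot'][2][2])))"
```

```text
t: 4.7
eef_pos: [0.7501, 0.3817, 0.6577]
ee_rot: [[0.937, 0.181, 0.297], [0.082, -0.944, 0.319], [0.339, -0.275, -0.9]]
ft_force: [-0.1, -0.1, -1.6]
gripper_width: 0.0878
gripper_force: 0.0
[-0.48  0.72  0.18  0.14 -0.32  1.85 -1.96] 46.996239934293996 25.859490838556216
```

```bash
python3 -m handwheel '[{"fingers":0,"dp":[2.4,2.5,-3.5],"spin":0},{"fingers":0,"dp":[2.4,2.5,-3.5],"spin":0},{"fingers":0,"dp":[2,1,-4],"spin":0}]';  python3 -c "
from h import *
s=robot.state();print(np.round(s['joint_pos'],2),np.degrees(np.arctan2(s['ee_rot'][1][2],s['ee_rot'][0][2])),np.degrees(np.arccos(-s['ee_rot'][2][2])))"
```

```text
t: 5.0
eef_pos: [0.7603, 0.2883, 0.7153]
ee_rot: [[0.911, 0.19, 0.367], [0.055, -0.936, 0.349], [0.41, -0.298, -0.862]]
ft_force: [-0.1, 0.7, 0.1]
gripper_width: 0.0882
gripper_force: 0.0
[-0.34  0.66  0.12  0.14 -0.33  1.85 -1.87] 43.55687998314412 30.41342977196987
```

Tilt of 30.4° at heading 43.6° is reached, close to the 30°/42° needed. Next I'll learn the spin sign and compute the standoff.

```bash
cat >> h.py <<'E'
psi=np.radians(42.3); q=.75**.5
N=np.array([np.cos(psi)*q,np.sin(psi)*q,.5]);UP=np.array([-np.cos(psi)*.5,-np.sin(psi)*.5,q]);Y=np.cross(N,UP)
def rep(a=None,b=None,c=None):
    s=robot.state();R=np.array(s['ee_rot']);p=np.array(s['eef_pos'])
    print('t',s['t'],'j',np.round(s['joint_pos'],2),'w',s['gripper_width'],'F',np.round(s['ft_force'],1))
    print('tool a,b,c mm',np.round([p@N*1e3,p@UP*1e3,p@Y*1e3],1),'z.up,z.n,z.y',np.round([R[:,2]@UP,R[:,2]@N,R[:,2]@Y],3),'spin y->-n',np.degrees(np.arctan2(-N@R[:,1]*0+N@R[:,0]*1,-N@R[:,1]))*-1)
    if a is not None: print('delta tool cm',np.round(R.T@(a*N+b*UP+c*Y-p)*100,2))
E
python3 -m handwheel '[{"fingers":0,"dp":[-2,0,0],"spin":5}]'; python3 - <<'E'
from h import *
# refit with psi
Q=[]
for n,(u,v) in(("scene",(270,225)),("top",(292,208))):
    d=np.load(f"pics/{n}0.npy"); W=cloud(n,d)[v-60:v+60,u-60:u+60].reshape(-1,3); W=W[W[:,2]>.05]
    I=W[(abs(W@N-.491)<.003)&(W@UP>-.19)&(W@UP<-.1)]; c=I.mean(0); V=np.linalg.svd(I-c)[2][2]; V*=np.sign(V[2])
    print(n,len(I),'head',np.degrees(np.arctan2(V[1],V[0])),'incl',np.degrees(np.arccos(V[2])),'a',np.median(I@N),'b',np.percentile(I@UP,[1,99]),'c',np.percentile(I@Y,[2,50,98]))
rep(.475,-.04,.400)
E
```

```text
t: 5.1
eef_pos: [0.7482, 0.2877, 0.7148]
ee_rot: [[0.918, 0.13, 0.376], [-0.011, -0.936, 0.351], [0.397, -0.326, -0.858]]
ft_force: [0.6, 0.8, 2.0]
gripper_width: 0.088
gripper_force: 0.0
scene 85 head 40.301136674196066 incl 59.84762976111124 a 0.49101805846647717 b [-0.18692811 -0.10008607] c [0.36852945 0.37027673 0.39885347]
top 48 head 44.565829023278745 incl 57.91050089917889 a 0.49069037306547914 b [-0.15658519 -0.10007373] c [0.36906586 0.39098105 0.41819736]
t 5.1 j [-0.37  0.55  0.13  0.34 -0.31  1.75 -1.91] w 0.08801431997235878 F [0.6 0.8 2. ]
tool a,b,c mm [1004.4  245.5  290.7] z.up,z.n,z.y [-1.     0.016 -0.007] spin y->-n -51.29333760413669
delta tool cm [-34.71  42.06  27.62]
```

```bash
python3 -m handwheel '[{"fingers":0,"dp":[-2.8,3.4,2.2],"spin":0},{"fingers":0,"dp":[-2.8,3.4,2.2],"spin":0},{"fingers":0,"dp":[-2.8,3.4,2.2],"spin":0},{"fingers":0,"dp":[-2.8,3.4,2.2],"spin":0},{"fingers":0,"dp":[-2.8,3.4,2.2],"spin":0},{"fingers":0,"dp":[-2.8,3.4,2.2],"spin":0},{"fingers":0,"dp":[0,0,0],"spin":8.5},{"fingers":0,"dp":[0,0,0],"spin":8.5}]'; python3 -m handwheel '[{"fingers":0,"dp":[0,0,0],"spin":8.5},{"fingers":0,"dp":[0,0,0],"spin":8.5},{"fingers":0,"dp":[0,0,0],"spin":8.5},{"fingers":0,"dp":[0,0,0],"spin":8.5}]';python3 -c "
from h import *
rep(.475,-.04,.394)"
```

```text
t: 5.9
eef_pos: [0.6761, 0.1614, 0.4907]
ee_rot: [[0.919, -0.152, 0.364], [-0.287, -0.891, 0.352], [0.271, -0.428, -0.862]]
ft_force: [0.5, -0.8, 0.5]
gripper_width: 0.0876
gripper_force: 0.0
t: 6.3
eef_pos: [0.6772, 0.1629, 0.4927]
ee_rot: [[0.678, -0.637, 0.366], [-0.735, -0.579, 0.353], [-0.013, -0.508, -0.861]]
ft_force: [0.0, 0.5, 0.1]
gripper_width: 0.0875
gripper_force: 0.0
t 6.3 j [-0.32  0.17  0.2   1.42 -0.38  1.13 -2.44] w 0.08752467741317804 F [0.  0.5 0.1]
tool a,b,c mm [775.1 121.5 335.3] z.up,z.n,z.y [-1.     0.01  -0.015] spin y->-n 0.021374977990757067
delta tool cm [ 6.12 30.16 15.76]
```

```bash
python3 -m handwheel '[{"fingers":0,"dp":[0.76,3.77,1.97],"spin":0},{"fingers":0,"dp":[0.76,3.77,1.97],"spin":0},{"fingers":0,"dp":[0.76,3.77,1.97],"spin":0},{"fingers":0,"dp":[0.76,3.77,1.97],"spin":0},{"fingers":0,"dp":[0.76,3.77,1.97],"spin":0},{"fingers":0,"dp":[0.76,3.77,1.97],"spin":0},{"fingers":0,"dp":[0.76,3.77,1.97],"spin":0},{"fingers":0,"dp":[0.76,3.77,1.97],"spin":0}]'; python3 - <<'E'
from h import *
rep(.475,-.04,.394)
s=robot.state(); p,d=optics.read_camera("wrist"); np.save("pics/w1.npy",d); np.savez("pics/w1s.npz",R=s['ee_rot'],p=s['eef_pos'])
p2,d2=optics.read_camera("scene"); z=cv2.resize(p2[120:270,170:370],(560,420))
cv2.imwrite("pics/w1raw.png",p)
cv2.imwrite("pics/w1.png",cv2.resize(np.hstack([p,z]),(800,300)))
W=cloud("wrist",d,s)
A=W@N;B=W@UP;C=W@Y
for r in range(20,420,25): print(r,' '.join('%d,%d,%d'%(A[r,k]*1e3,B[r,k]*1e3,C[r,k]*1e3) if d[r,k]>0 and B[r,k]<-.05 and B[r,k]>-.25 and A[r,k]>.3 else '-' for k in range(120,460,25)))
E
```

```text
t: 7.1
eef_pos: [0.585, -0.0025, 0.2022]
ee_rot: [[0.682, -0.633, 0.367], [-0.731, -0.584, 0.353], [-0.009, -0.509, -0.861]]
ft_force: [0.6, -0.0, 0.2]
gripper_width: 0.0879
gripper_force: 0.0
t 7.1 j [-0.01  0.23  0.22  2.05 -0.8   0.7  -1.62] w 0.08792412842103581 F [ 0.6 -0.   0.2]
tool a,b,c mm [474.4 -40.4 395.6] z.up,z.n,z.y [-1.     0.011 -0.014] spin y->-n -0.3456788008278462
delta tool cm [-0.16 -0.07 -0.04]
20 - - - - - - - - - 423,-217,533 405,-207,531 389,-193,529 382,-157,523 356,-181,527
45 - - - - - - - - - 419,-241,516 399,-230,515 380,-220,514 379,-159,507 346,-200,512
70 - - - - - - - - - 418,-241,496 398,-229,495 378,-219,495 360,-209,494 344,-198,494
95 - - - - - - - - - 416,-242,474 396,-229,474 377,-218,474 359,-207,474 342,-197,474
120 - - - - - - - - - 415,-240,451 395,-227,452 375,-216,453 357,-207,454 340,-195,455
145 - - - - - - 484,-197,433 463,-196,433 439,-233,429 417,-222,430 397,-210,432 378,-200,433 355,-205,433 338,-194,434
170 - - - - - - - 464,-135,424 445,-153,421 427,-153,421 395,-210,410 376,-199,412 353,-203,411 335,-194,413
195 - - - - - - 480,-98,416 465,-96,416 445,-152,401 426,-154,401 394,-208,387 373,-202,389 350,-203,389 333,-192,392
220 - - - - - - 480,-98,400 465,-97,400 444,-152,382 425,-153,381 392,-208,363 368,-211,362 348,-202,365 330,-191,369
245 - - - - - - 481,-100,382 465,-96,384 - 409,-236,326 386,-224,331 365,-211,337 346,-201,341 328,-188,347
270 - - - - - - - 464,-97,366 432,-249,290 411,-217,307 390,-202,314 - 343,-199,316 326,-186,323
295 - - - - - - - - 431,-249,260 406,-235,268 383,-221,276 - - 322,-186,298
320 - - - - - - - - 430,-249,227 404,-234,238 381,-220,247 - - -
345 - - - - - - - - - - - - - -
370 - - - - - - - - - - - - - -
395 - - - - - - - - 427,-245,124 405,-200,168 383,-184,184 362,-174,193 343,-163,205 -
```

View pics/w1.png

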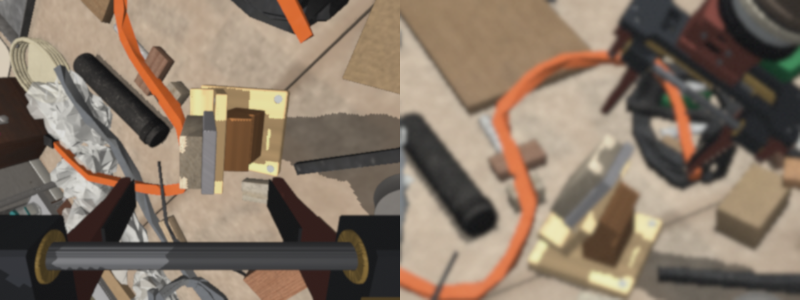

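The wrist picture shows the pair end-on between the fingers' lines (pair about (205,155) in the view): blank at left, template edge at right, wedge behind it. Now the exact extents and skew.

```bash
python3 - <<'E'
from h import *
z=np.load("pics/w1s.npz"); d=np.load("pics/w1.npy"); W=cloud("wrist",d,dict(ee_rot=z['R'],eef_pos=z['p']))
p=cv2.imread("pics/w1raw.png")
A=W@N*1e3;B=W@UP*1e3;C=W@Y*1e3
m=(d>0)&(B>-104)&(B<-92)&(A>440)&(A<510)
print(m.sum(),np.percentile(A[m],[0,2,98,100]),np.percentile(C[m],[0,2,98,100]))
for nm,k in(("tmpl",m&(A<470)),("blank",m&(A>474))):
    pts=np.c_[A[k],C[k]].astype(np.float32); print(nm,k.sum(),cv2.minAreaRect(pts),np.median(B[k]),np.percentile(C[k],[1,99]))
# a-edges vs c: lower a edge of template
for c0 in range(365,425,8):
    k=m&(abs(C-c0)<4)
    if k.sum(): print(c0,np.percentile(A[k],[1,99]).round(1))
# face top edge and stop
k=(d>0)&(abs(B+148)<6)&(A>400)&(A<475); print('face top',k.sum(),np.percentile(A[k],[1,50,99]),np.percentile(C[k],[1,99]),np.percentile(B[k],[5,50,95]))
# outer template sheet? wedge
print('pair side pts'); 
E
```

```text
4121 [461.23777872 462.1625146  492.60732568 493.47329691] [364.51529758 367.99468446 423.11891481 424.70667142]
tmpl 1232 ((465.3875732421875, 394.51422119140625), (59.96306228637695, 8.668211936950684), 89.35673522949219) -97.28411601393296 [365.62199938 424.27162786]
blank 2331 ((483.48028564453125, 394.1578369140625), (19.432161331176758, 50.285125732421875), 0.718429446220398) -99.25137533664012 [369.76129628 418.93901474]
365 [462.3 473.9]
373 [462.4 493.4]
381 [462.  493.3]
389 [462.1 493.1]
397 [461.6 492.9]
405 [461.8 492.8]
413 [461.4 492.6]
421 [461.6 492. ]
face top 4259 [422.56275617 447.2298424  465.76014864] [343.32437699 448.46048818] [-153.77308464 -152.21568364 -146.27227281]
pair side pts
```

```bash
python3 -m handwheel '[{"fingers":0,"dp":[0,-0.2,0],"spin":1},{"fingers":0,"dp":[0,0,1.5],"spin":0},{"fingers":0,"dp":[0,0,1.5],"spin":0},{"fingers":0,"dp":[0,0,1.5],"spin":0},{"fingers":0,"dp":[0,0,1.5],"spin":0},{"fingers":0,"dp":[0,0,1.5],"spin":0},{"fingers":0,"dp":[0,0,1.5],"spin":0},{"fingers":0,"dp":[0,0,0.8],"spin":0}]' 35;python3 -c "
from h import *
rep(.4774,-.139,.3944)"
```

```text
t: 8.0
eef_pos: [0.6231, 0.0349, 0.1184]
ee_rot: [[0.671, -0.645, 0.365], [-0.741, -0.571, 0.354], [-0.019, -0.508, -0.861]]
ft_force: [0.1, 1.0, 0.5]
gripper_width: 0.0876
gripper_force: 0.0
t 8.0 j [ 0.01  0.4   0.1   2.05 -0.97  0.53 -1.5 ] w 0.08759712804670422 F [0.1 1.  0.5]
tool a,b,c mm [ 478.7 -139.6  393.6] z.up,z.n,z.y [-1.     0.01  -0.016] spin y->-n 0.6600973746861691
delta tool cm [ 0.08  0.13 -0.07]
```

```bash
python3 -m handwheel '[{"fingers":0,"dp":[0.05,0.1,0],"spin":0},{"fingers":255,"dp":[0,0,0],"spin":0},{"fingers":255,"dp":[0,0,0],"spin":0},{"fingers":255,"dp":[0,0,0],"spin":0},{"fingers":255,"dp":[0,0,0],"spin":0},{"fingers":255,"dp":[0,0,0],"spin":0},{"fingers":255,"dp":[0,0,0],"spin":0},{"fingers":255,"dp":[0,0,0],"spin":0}]' 35;python3 -c "
from h import *
rep(.4774,-.139,.3944)"
```

```text
t: 8.8
eef_pos: [0.6229, 0.0331, 0.1199]
ee_rot: [[0.671, -0.644, 0.367], [-0.741, -0.571, 0.353], [-0.018, -0.509, -0.86]]
ft_force: [-0.9, 0.6, 0.1]
gripper_width: 0.0353
gripper_force: 0.0
t 8.8 j [ 0.01  0.4   0.1   2.05 -0.97  0.54 -1.5 ] w 0.03534794589294443 F [-0.9  0.6  0.1]
tool a,b,c mm [ 478.2 -137.7  394.8] z.up,z.n,z.y [-1.     0.011 -0.014] spin y->-n 0.6479290776334364
delta tool cm [-0.03  0.08  0.13]
```

```bash
python3 -m handwheel '[{"fingers":255,"dp":[0,0,0],"spin":0},{"fingers":255,"dp":[0,0,0],"spin":0},{"fingers":255,"dp":[0,0,0],"spin":0}]' 40;python3 -c "
from h import *
rep(.4774,-.139,.3944)"
```

```text
t: 9.1
eef_pos: [0.6232, 0.0333, 0.1201]
ee_rot: [[0.671, -0.644, 0.368], [-0.741, -0.571, 0.353], [-0.018, -0.51, -0.86]]
ft_force: [0.8, 1.5, 2.4]
gripper_width: 0.0315
gripper_force: 40.0
t 9.1 j [ 0.01  0.4   0.1   2.05 -0.97  0.54 -1.5 ] w 0.03146183781144464 F [0.8 1.5 2.4]
tool a,b,c mm [ 478.6 -137.7  394.8] z.up,z.n,z.y [-1.     0.011 -0.014] spin y->-n 0.6438919960830931
delta tool cm [-0.04  0.12  0.13]
```

```bash
python3 -m handwheel '[{"fingers":255,"dp":[0,-0.1,-0.5],"spin":0},{"fingers":255,"dp":[0,-0.2,-1],"spin":0},{"fingers":255,"dp":[0,0,-1.5],"spin":0},{"fingers":255,"dp":[0,0,-2],"spin":0},{"fingers":255,"dp":[0,0,-2],"spin":0},{"fingers":255,"dp":[0,0,-2.5],"spin":0},{"fingers":255,"dp":[0,0,-2.5],"spin":0},{"fingers":255,"dp":[0,0,-2],"spin":0}]' 40;python3 - <<'E'
from h import *
rep()
p,d=optics.read_camera("wrist"); p2,d2=optics.read_camera("scene"); z=cv2.resize(p2[120:270,170:370],(560,420))
cv2.imwrite("pics/w2.png",cv2.resize(np.hstack([p,z]),(800,300)))
E
```

```text
t: 9.9
eef_pos: [0.5722, -0.0163, 0.2437]
ee_rot: [[0.67, -0.645, 0.368], [-0.742, -0.57, 0.352], [-0.017, -0.509, -0.861]]
ft_force: [-0.1, -0.2, -2.3]
gripper_width: 0.0319
gripper_force: 40.0
t 9.9 j [-0.    0.16  0.24  2.02 -0.71  0.78 -1.71] w 0.03189193231607759 F [-0.1 -0.2 -2.3]
tool a,b,c mm [478.9   4.9 397.2] z.up,z.n,z.y [-1.     0.011 -0.013] spin y->-n 0.70215964416952
```

View pics/w2.png

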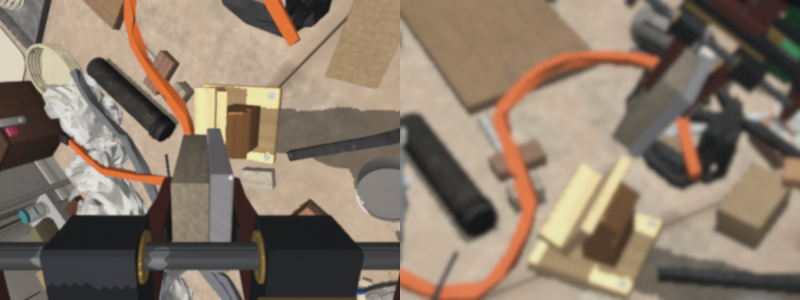

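Both parts are held together between the fingers (pair at about (200,185) left view) and the rest is empty. I'll measure the bare rest, then spin.

```bash
python3 - <<'E'
from h import *
s=robot.state(); p,d=optics.read_camera("wrist"); W=cloud("wrist",d,s)
A=W@N*1e3;B=W@UP*1e3;C=W@Y*1e3
m=(d>0)&(abs(A-462)<5)&(B>-194)&(B<-148)&(C>330)&(C<460)
P=W[m];c=P.mean(0);n=np.linalg.svd(P-c)[2][2];n*=np.sign(n[2])
print('face',m.sum(),'a',np.median(A[m]),'head',np.degrees(np.arctan2(n[1],n[0])),'incl',np.degrees(np.arccos(n[2])),'c',np.percentile(C[m],[1,99]),'b',np.percentile(B[m],[1,99]))
k=(d>0)&(abs(B+196)<5)&(A>464)&(A<500)&(C>320)&(C<470)
P=W[k];c=P.mean(0);n=np.linalg.svd(P-c)[2][2];n*=np.sign(n[2]);print('stop',k.sum(),'b',np.median(B[k]),'c',np.percentile(C[k],[1,99]),'a',np.percentile(A[k],[1,99]),'n.(N,UP,Y)',n@N,n@UP,n@Y)
k=(d>0)&(abs(B+146)<4)&(A>440)&(A<475);print('top edge c',np.percentile(C[k],[1,99]),'a',np.percentile(A[k],[1,99]),np.median(B[k]))
# slope of pair bottom? pair underside corner
E
python3 -m handwheel '[{"fingers":255,"dp":[0,0,0],"spin":-8.57},{"fingers":255,"dp":[0,0,0],"spin":-8.57},{"fingers":255,"dp":[0,0,0],"spin":-8.57},{"fingers":255,"dp":[0,0,0],"spin":-8.57},{"fingers":255,"dp":[0,0,0],"spin":-8.57},{"fingers":255,"dp":[0,0,0],"spin":-8.57},{"fingers":255,"dp":[0,0,0],"spin":-8.57}]'; python3 -m handwheel '[{"fingers":255,"dp":[0,0,0],"spin":-8.57},{"fingers":255,"dp":[0,0,0],"spin":-8.57},{"fingers":255,"dp":[0,0,0],"spin":-8.57},{"fingers":255,"dp":[0,0,0],"spin":-8.57},{"fingers":255,"dp":[0,0,0],"spin":-8.57},{"fingers":255,"dp":[0,0,0],"spin":-8.57},{"fingers":255,"dp":[0,0,0],"spin":-8.57}]' >/dev/null; python3 -c "
from h import *
rep(.479,.005,.395)"
```

```text
face 165 a 461.05598421513673 head 40.13153317475369 incl 58.86757701282896 c [401.83871136 449.99613345] b [-192.355029   -148.06424446]
stop 1559 b -196.89566736411257 c [389.0660118  450.22620961] a [464.13158948 488.93289179] n.(N,UP,Y) -0.004347076892605828 0.999932944365106 -0.01073357795981155
top edge c [387.37088797 449.57955421] a [449.08886762 461.27460099] -147.0165430948532
t: 10.75
eef_pos: [0.5728, -0.0141, 0.2403]
ee_rot: [[0.893, 0.264, 0.365], [0.13, -0.926, 0.354], [0.431, -0.268, -0.861]]
ft_force: [-0.8, -0.4, -2.7]
gripper_width: 0.0314
gripper_force: 40.0
t 11.45 j [ 0.21  0.17 -0.    2.01 -0.66  0.75  0.34] w 0.031434773825713726 F [ 1.   0.1 -2.6]
tool a,b,c mm [478.8   1.  395.9] z.up,z.n,z.y [-1.     0.009 -0.016] spin y->-n -119.66093917010238
delta tool cm [ 0.07 -0.07 -0.39]
```

```bash
python3 -m handwheel '[{"fingers":255,"dp":[0,0,0],"spin":-8.57},{"fingers":255,"dp":[0,0,0],"spin":-8.57},{"fingers":255,"dp":[0,0,0],"spin":-8.57},{"fingers":255,"dp":[0,0,0],"spin":-8.57},{"fingers":255,"dp":[0,0,0],"spin":-8.57},{"fingers":255,"dp":[0,0,0],"spin":-8.57},{"fingers":255,"dp":[0,0,0],"spin":-8.57}]'; python3 - <<'E'
from h import *
rep(.481,-.08,.3945)
s=robot.state(); p,d=optics.read_camera("wrist"); p2,d2=optics.read_camera("scene"); z=cv2.resize(p2[120:270,170:370],(560,420))
cv2.imwrite("pics/w3.png",cv2.resize(np.hstack([p,z]),(800,300)))
E
```

```text
t: 12.15
eef_pos: [0.5727, -0.0141, 0.2403]
ee_rot: [[-0.675, 0.641, 0.365], [0.738, 0.575, 0.354], [0.017, 0.508, -0.861]]
ft_force: [-0.6, 0.6, -1.3]
gripper_width: 0.0317
gripper_force: 40.0
t 12.15 j [ 0.32  0.18 -0.13  2.   -0.63  0.74  1.36] w 0.031676318295829 F [-0.6  0.6 -1.3]
tool a,b,c mm [478.8   1.  395.9] z.up,z.n,z.y [-1.     0.009 -0.016] spin y->-n -179.647935785018
delta tool cm [0.01 0.14 8.11]
```

View pics/w3.png

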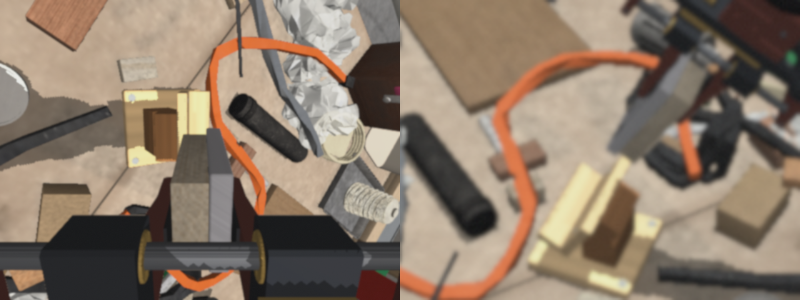

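The pair is flipped: template outside, blank towards the face, still together ((205,185) left view). Descending.

```bash
python3 -m handwheel '[{"fingers":255,"dp":[-0.05,0.15,1.5],"spin":0.3},{"fingers":255,"dp":[0,0,1.8],"spin":0},{"fingers":255,"dp":[0,0,2],"spin":0},{"fingers":255,"dp":[0,0,2],"spin":0},{"fingers":255,"dp":[0,0,1.8],"spin":0},{"fingers":255,"dp":[0,0,1.5],"spin":0},{"fingers":255,"dp":[0,0,1.2],"spin":0},{"fingers":255,"dp":[0,0,0.6],"spin":0}]'; python3 -c "
from h import *
rep(.4805,-.135,.3945)
s=robot.state(); p,d=optics.read_camera('wrist'); W=cloud('wrist',d,s); A=W@N*1e3;B=W@UP*1e3;C=W@Y*1e3
cv2.imwrite('pics/w4.png',p)
"
```

```text
t: 13.05
eef_pos: [0.6199, 0.0303, 0.1343]
ee_rot: [[-0.666, 0.651, 0.365], [0.746, 0.565, 0.354], [0.024, 0.508, -0.861]]
ft_force: [-0.5, -0.5, -1.8]
gripper_width: 0.0317
gripper_force: 40.0
t 13.05 j [ 0.26  0.38 -0.2   2.03 -0.74  0.49  1.43] w 0.03168791110193149 F [-0.5 -0.5 -1.8]
tool a,b,c mm [ 481.8 -123.2  394.8] z.up,z.n,z.y [-1.     0.01  -0.016] spin y->-n -178.84830469653159
delta tool cm [ 0.01 -0.14  1.18]
```

View pics/w4.png

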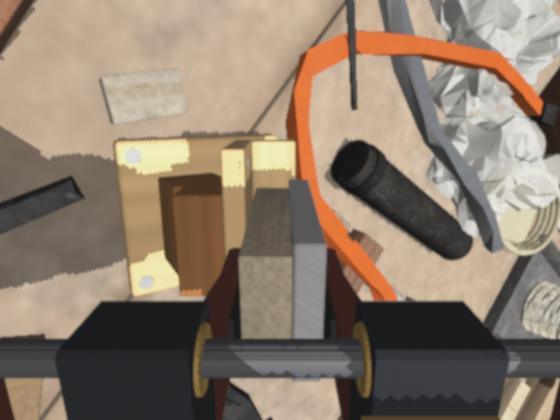

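The blank (u 243–295) hangs in front of the face edge (u≈222–245), and the template is outside it. Lowering towards the stop, watching the force.

```bash
python3 -m handwheel '[{"fingers":255,"dp":[0,0,0.5],"spin":-0.3},{"fingers":255,"dp":[0,0,0.3],"spin":0},{"fingers":255,"dp":[0,0,0.2],"spin":0},{"fingers":255,"dp":[0,0,0.1],"spin":0},{"fingers":255,"dp":[0,0,0],"spin":0}]'; python3 -c "
from h import *
rep(.4790,-.1375,.3945)
s=robot.state();F=np.array(s['ft_force']);print(F@N,F@UP,F@Y)"
```

```text
t: 13.6
eef_pos: [0.6243, 0.0334, 0.1265]
ee_rot: [[-0.67, 0.645, 0.367], [0.742, 0.57, 0.353], [0.018, 0.509, -0.86]]
ft_force: [0.9, -0.4, -3.0]
gripper_width: 0.0312
gripper_force: 40.0
t 13.6 j [ 0.26  0.4  -0.21  2.03 -0.75  0.47  1.44] w 0.03123974742409462 F [ 0.9 -0.4 -3. ]
tool a,b,c mm [ 482.6 -132.6  395.5] z.up,z.n,z.y [-1.     0.011 -0.014] spin y->-n -179.30733155385875
delta tool cm [ 0.09 -0.37  0.49]
-1.204090408151826 -2.8059890457844507 0.9163859242934838
```

```bash
python3 -m handwheel '[{"fingers":255,"dp":[0.05,-0.1,0.1],"spin":0},{"fingers":255,"dp":[0,-0.1,0.1],"spin":0},{"fingers":255,"dp":[0,0,0.1],"spin":0},{"fingers":255,"dp":[0,0,0],"spin":0}]'; python3 -c "
from h import *
rep(.4790,-.1375,.3945)
s=robot.state();F=np.array(s['ft_force']);print(F@N,F@UP,F@Y)"
```

```text
t: 14.0
eef_pos: [0.6237, 0.0338, 0.1226]
ee_rot: [[-0.67, 0.645, 0.367], [0.742, 0.57, 0.353], [0.019, 0.509, -0.861]]
ft_force: [-0.6, 0.5, -3.1]
gripper_width: 0.0315
gripper_force: 40.0
t 14.0 j [ 0.27  0.41 -0.22  2.03 -0.75  0.46  1.45] w 0.03148346804393565 F [-0.6  0.5 -3.1]
tool a,b,c mm [ 480.5 -135.8  394.8] z.up,z.n,z.y [-1.     0.011 -0.014] spin y->-n -179.30586009018194
delta tool cm [ 0.02 -0.15  0.16]
-1.636017052629251 -2.6246976418980306 -0.8133757139286936
```

```bash
python3 -m handwheel '[{"fingers":255,"dp":[0,-0.05,0.1],"spin":0},{"fingers":255,"dp":[0,0,0.1],"spin":0},{"fingers":255,"dp":[0,0,0],"spin":0}]' 15; python3 -c "
from h import *
rep(.4790,-.1375,.3945)
s=robot.state();F=np.array(s['ft_force']);print(F@N,F@UP,F@Y)"
```

```text
t: 14.3
eef_pos: [0.624, 0.0339, 0.1217]
ee_rot: [[-0.67, 0.644, 0.368], [0.742, 0.57, 0.353], [0.018, 0.51, -0.86]]
ft_force: [-8.5, -3.4, 9.1]
gripper_width: 0.032
gripper_force: 15.0
t 14.3 j [ 0.27  0.41 -0.22  2.03 -0.75  0.46  1.45] w 0.03199860723030555 F [-8.5 -3.4  9.1]
tool a,b,c mm [ 480.3 -136.8  394.9] z.up,z.n,z.y [-1.     0.011 -0.014] spin y->-n -179.31434913812527
delta tool cm [ 0.04 -0.13  0.07]
-2.8830456116207666 12.156106092515845 -3.2205903040091117
```

```bash
python3 -m handwheel '[{"fingers":255,"dp":[0,-0.05,0.05],"spin":0},{"fingers":255,"dp":[0,-0.05,0.05],"spin":0},{"fingers":255,"dp":[0,0,0],"spin":0},{"fingers":255,"dp":[0,0,0],"spin":0}]' 10; python3 - <<'E'
from h import *
rep(.4790,-.1375,.3945)
s=robot.state();F=np.array(s['ft_force']);print(F@N,F@UP,F@Y)
p,d=optics.read_camera("wrist"); p2,d2=optics.read_camera("scene"); z=cv2.resize(p2[180:285,210:350],(560,420))
cv2.imwrite("pics/w5.png",cv2.resize(np.hstack([p,z]),(800,300)))
E
```

```text
t: 14.7
eef_pos: [0.6243, 0.034, 0.1209]
ee_rot: [[-0.671, 0.644, 0.368], [0.742, 0.57, 0.354], [0.018, 0.51, -0.86]]
ft_force: [-7.4, -2.2, 10.6]
gripper_width: 0.032
gripper_force: 10.0
t 14.7 j [ 0.27  0.41 -0.22  2.03 -0.76  0.45  1.46] w 0.03203695425947887 F [-7.4 -2.2 10.6]
tool a,b,c mm [ 480.1 -137.6  395. ] z.up,z.n,z.y [-1.     0.012 -0.014] spin y->-n -179.34935887222179
delta tool cm [ 0.04 -0.11 -0.02]
-0.719538948327302 12.605870192786336 -3.356601211404263
```

View pics/w5.png

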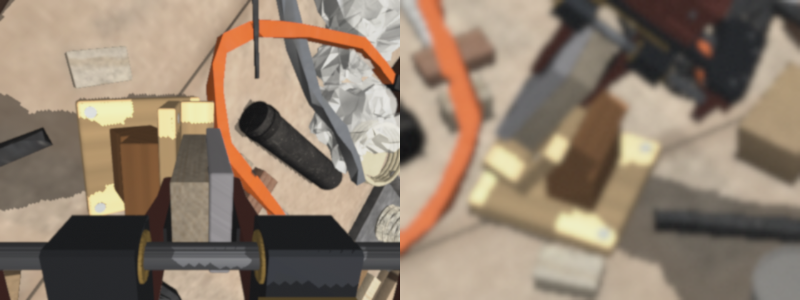

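Pair seated on the stop (contact about 12 N up the slope), template outside. Ease onto the face, then open.

```bash
python3 -m handwheel '[{"fingers":255,"dp":[0,-0.1,0],"spin":0},{"fingers":255,"dp":[0,-0.05,0],"spin":0},{"fingers":255,"dp":[0,0,0],"spin":0}]' 6; python3 -c "
from h import *
rep()
s=robot.state();F=np.array(s['ft_force']);print(F@N,F@UP,F@Y)"; python3 -m handwheel '[{"fingers":130,"dp":[0,0,0],"spin":0},{"fingers":100,"dp":[0,0,0],"spin":0},{"fingers":60,"dp":[0,0,0],"spin":0},{"fingers":0,"dp":[0,0,0],"spin":0},{"fingers":0,"dp":[0,0,0],"spin":0},{"fingers":0,"dp":[0,0,0],"spin":0}]'
```

```text
t: 15.1
eef_pos: [0.624, 0.0339, 0.1205]
ee_rot: [[-0.671, 0.643, 0.369], [0.741, 0.57, 0.354], [0.017, 0.511, -0.859]]
ft_force: [-3.6, 1.2, 8.6]
gripper_width: 0.0318
gripper_force: 6.0
t 15.1 j [ 0.27  0.41 -0.22  2.03 -0.76  0.45  1.46] w 0.03182921493787227 F [-3.6  1.2  8.6]
tool a,b,c mm [ 479.7 -137.8  394.9] z.up,z.n,z.y [-1.     0.013 -0.013] spin y->-n -179.3904901209905
2.6714537933943747 8.35430614839536 -3.287679262755584
t: 15.7
eef_pos: [0.6229, 0.0331, 0.1186]
ee_rot: [[-0.67, 0.645, 0.367], [0.742, 0.57, 0.353], [0.018, 0.509, -0.861]]
ft_force: [-0.6, 0.0, 0.2]
gripper_width: 0.0763
gripper_force: 0.0
```

Released with no contact forces. Retreat up the slope and check from there.

```bash
python3 -m handwheel '[{"fingers":0,"dp":[0,0,0],"spin":0},{"fingers":0,"dp":[0,0,-1],"spin":0},{"fingers":0,"dp":[0,0,-2],"spin":0},{"fingers":0,"dp":[0,0,-2.5],"spin":0},{"fingers":0,"dp":[0,0,-2.5],"spin":0},{"fingers":0,"dp":[0,0,-2.5],"spin":0},{"fingers":0,"dp":[0,0,-2],"spin":0},{"fingers":0,"dp":[0,0,0],"spin":0}]'; python3 - <<'E'
from h import *
s=robot.state(); p,d=optics.read_camera("wrist"); p2,d2=optics.read_camera("scene"); z=cv2.resize(p2[180:285,210:350],(560,420))
cv2.imwrite("pics/w6.png",cv2.resize(np.hstack([p,z]),(800,300)))
W=cloud("wrist",d,s);A=W@N*1e3;B=W@UP*1e3;C=W@Y*1e3
m=(d>0)&(B>-106)&(B<-90)&(A>440)&(A<510)
print(m.sum(),np.percentile(A[m],[1,99]))
for nm,k in(("outer12",m&(A>484)),("inner20",m&(A<478))):
    print(nm,k.sum(),cv2.minAreaRect(np.c_[A[k],C[k]].astype(np.float32)),'b',np.median(B[k]),np.percentile(C[k],[1,99]),'db/dc',np.polyfit(C[k],B[k],1)[0])
k=(d>0)&(abs(B+148)<6)&(A>440)&(A<462); print('face top c',np.percentile(C[k],[1,99]))
k=(d>0)&(abs(B+197)<4)&(A>464)&(A<492); print('stop c',np.percentile(C[k],[1,99]))
W=cloud("scene",d2);W=W[(d2>0)];A=W@N*1e3;B=W@UP*1e3;C=W@Y*1e3
k=(abs(A-492)<4)&(B>-195)&(B<-95)&(C>350)&(C<440);print('scene outer face',k.sum(),np.median(A[k]),np.percentile(B[k],[1,99]),np.percentile(C[k],[1,99]))
E
```

```text
t: 16.5
eef_pos: [0.5776, -0.0128, 0.2293]
ee_rot: [[-0.669, 0.644, 0.372], [0.743, 0.57, 0.351], [0.014, 0.511, -0.859]]
ft_force: [0.6, -0.1, 0.3]
gripper_width: 0.0879
gripper_force: 0.0
3414 [461.0404696  492.31489247]
outer12 1035 ((488.3045349121094, 391.3262939453125), (8.521543502807617, 59.88292694091797), 0.17410235106945038) b -97.34623381213142 [361.5407888  420.34990539] db/dc 0.02039581845748479
inner20 1726 ((469.2222900390625, 392.2774963378906), (17.299524307250977, 49.71141052246094), 0.6578301191329956) b -99.11651267565904 [367.59406013 416.50919022] db/dc 0.016746973618629264
face top c [341.00003334 448.02380566]
stop c [341.74002447 658.37772403]
scene outer face 305 493.8705856005463 [-193.15071893  -95.64823106] [360.92741232 419.30757853]
```

View pics/w6.png

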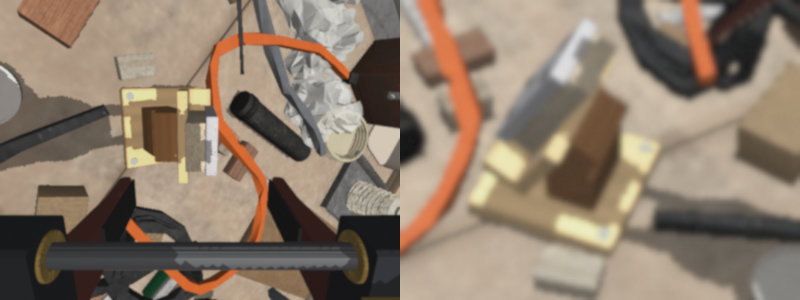

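```bash
python3 - <<'E'
from h import *
def ext(n,d):
    W=cloud(n,d)[d>0];A=W@N*1e3;B=W@UP*1e3;C=W@Y*1e3
    o=[]
    for lo,hi in((462,472),(482,492)):
        k=(B>-108)&(B<-88)&(A>lo)&(A<hi)&(C>340)&(C<450); o.append((lo,k.sum(),np.round(np.percentile(C[k],[2,98]),1) if k.sum() else 0))
    k=(abs(A-492.5)<3)&(B>-185)&(B<-110)&(C>340)&(C<450); o.append(('front',k.sum(),np.round(np.percentile(C[k],[2,98]),1)))
    k=(abs(B+197)<4)&(A>470)&(A<490)&(C>320)&(C<460); o.append(('stop',np.round(np.percentile(C[k],[2,98]),1)))
    return o
for n in("scene","top"):
    print(n,'before',ext(n,np.load(f"pics/{n}0.npy"))); 
    print(n,'after',ext(n,np.mean([optics.read_camera(n)[1] for _ in range(1)],0)))
E
```

```text
scene before [(462, np.int64(114), array([364.1, 422.1])), (482, np.int64(108), array([369.3, 418.2])), ('front', np.int64(139), array([368.9, 415.9])), ('stop', array([340.8, 371.2]))]
scene after [(462, np.int64(101), array([367.2, 416.1])), (482, np.int64(130), array([360.6, 419.1])), ('front', np.int64(153), array([360.9, 416.2])), ('stop', array([341.5, 368.7]))]
top before [(462, np.int64(95), array([365.1, 422.8])), (482, np.int64(107), array([369.8, 417.4])), ('front', np.int64(141), array([369.4, 418.5])), ('stop', array([341.9, 448.8]))]
top after [(462, np.int64(22), array([366.9, 378.4])), (482, np.int64(45), array([361.1, 390.3])), ('front', np.int64(165), array([361.6, 420.4])), ('stop', array([341.5, 449. ]))]
```

The pair lies seated and together, but the template sits about 3 mm off centre (−Y). I'll regrip gently and shift it by 2.5 mm.

```bash
python3 -m handwheel '[{"fingers":0,"dp":[0,0,2],"spin":0},{"fingers":0,"dp":[0,0,2.5],"spin":0},{"fingers":0,"dp":[0,0,2.5],"spin":0},{"fingers":0,"dp":[0,0,2.5],"spin":0},{"fingers":0,"dp":[0,0,2],"spin":0},{"fingers":0,"dp":[0,0,0.7],"spin":0},{"fingers":120,"dp":[0,0,0],"spin":0},{"fingers":120,"dp":[0,0,0],"spin":0}]' 15; python3 -c "
from h import *
rep(.4775,-.137,.395)"; python3 -m handwheel '[{"fingers":255,"dp":[0,0,0],"spin":0},{"fingers":255,"dp":[0,0,0],"spin":0},{"fingers":255,"dp":[0,0,0],"spin":0},{"fingers":255,"dp":[0,0,0],"spin":0},{"fingers":255,"dp":[0,0,0],"spin":0},{"fingers":255,"dp":[0,0,0],"spin":0},{"fingers":255,"dp":[0,0,0],"spin":0}]' 20; python3 -c "
from h import *
rep()"
```

```text
t: 17.5
eef_pos: [0.6218, 0.0319, 0.1213]
ee_rot: [[-0.67, 0.645, 0.367], [0.742, 0.57, 0.353], [0.019, 0.509, -0.861]]
ft_force: [0.1, 0.0, 1.2]
gripper_width: 0.0753
gripper_force: 0.0
t 17.5 j [ 0.27  0.41 -0.22  2.03 -0.76  0.46  1.46] w 0.07532830907726397 F [0.1 0.  1.2]
tool a,b,c mm [ 477.5 -135.6  394.9] z.up,z.n,z.y [-1.     0.011 -0.014] spin y->-n -179.30024123796287
delta tool cm [-0.01  0.    0.14]
t: 18.2
eef_pos: [0.6225, 0.0325, 0.122]
ee_rot: [[-0.671, 0.644, 0.368], [0.742, 0.57, 0.354], [0.018, 0.51, -0.86]]
ft_force: [0.5, 2.0, 4.3]
gripper_width: 0.0319
gripper_force: 20.0
t 18.2 j [ 0.27  0.41 -0.22  2.03 -0.76  0.46  1.46] w 0.031858111060849036 F [0.5 2.  4.3]
tool a,b,c mm [ 478.6 -135.5  394.9] z.up,z.n,z.y [-1.     0.012 -0.014] spin y->-n -179.3449383012398
```

```bash
python3 -m handwheel '[{"fingers":255,"dp":[0,0.05,-0.15],"spin":0},{"fingers":255,"dp":[-0.15,0,0],"spin":0},{"fingers":255,"dp":[-0.12,0,0],"spin":0},{"fingers":255,"dp":[0,0,0.1],"spin":0},{"fingers":255,"dp":[0,-0.05,0.1],"spin":0},{"fingers":255,"dp":[0,0,0],"spin":0}]' 20; python3 -c "
from h import *
rep();s=robot.state();F=np.array(s['ft_force']);print(F@N,F@UP,F@Y)"
```

```text
t: 18.8
eef_pos: [0.624, 0.0308, 0.1219]
ee_rot: [[-0.671, 0.644, 0.368], [0.741, 0.57, 0.354], [0.018, 0.51, -0.86]]
ft_force: [-4.7, 2.5, 11.1]
gripper_width: 0.0315
gripper_force: 20.0
t 18.8 j [ 0.27  0.41 -0.22  2.03 -0.76  0.46  1.46] w 0.03146150933754134 F [-4.7  2.5 11.1]
tool a,b,c mm [ 478.6 -135.5  397.2] z.up,z.n,z.y [-1.     0.012 -0.015] spin y->-n -179.35153418896394
3.9759259199082697 10.494289127045842 -5.052339419670226
```

Seated on stop and face again. Release and retreat.

```bash
python3 -m handwheel '[{"fingers":255,"dp":[0,0,0],"spin":0},{"fingers":130,"dp":[0,0,0],"spin":0},{"fingers":60,"dp":[0,0,0],"spin":0},{"fingers":0,"dp":[0,0,0],"spin":0},{"fingers":0,"dp":[0,0,0],"spin":0},{"fingers":0,"dp":[0,0,0],"spin":0},{"fingers":0,"dp":[0,0,0],"spin":0}]' 5 | grep -E "force|width"; python3 -m handwheel '[{"fingers":0,"dp":[0,0,-1],"spin":0},{"fingers":0,"dp":[0,0,-2],"spin":0},{"fingers":0,"dp":[0,0,-2.5],"spin":0},{"fingers":0,"dp":[0,0,-2.5],"spin":0},{"fingers":0,"dp":[0,0,-2.5],"spin":0},{"fingers":0,"dp":[0,0,-3],"spin":0},{"fingers":0,"dp":[0,0,-3],"spin":0},{"fingers":0,"dp":[0,0,0],"spin":0}]' | head -2; python3 - <<'E'
from h import *
s=robot.state(); p,d=optics.read_camera("wrist"); p2,d2=optics.read_camera("scene"); z=cv2.resize(p2[180:285,210:350],(560,420))
cv2.imwrite("pics/w7.png",cv2.resize(np.hstack([p,z]),(800,300)))
for n,D,kw in(("wrist",d,s),("scene",d2,None)):
    W=cloud(n,D,kw)[D>0];A=W@N*1e3;B=W@UP*1e3;C=W@Y*1e3
    for lo,hi in((462,472),(482,492)):
        k=(B>-108)&(B<-88)&(A>lo)&(A<hi)&(C>340)&(C<450); print(n,lo,k.sum(),np.percentile(C[k],[2,98]),np.median(B[k]),np.polyfit(C[k],B[k],1)[0])
E
```

```text
ft_force: [0.3, -0.8, -0.2]
gripper_width: 0.0768
gripper_force: 0.0
t: 20.3
eef_pos: [0.5638, -0.0305, 0.2671]
wrist 462 744 [369.7765165  417.92746588] -99.08535017785907 0.018974424297076842
wrist 482 893 [363.74823264 421.75193326] -97.21926204124044 0.0251195140836627
scene 462 101 [369.30098242 417.97354018] -99.55145578765212 0.04163364622048851
scene 482 124 [363.2593776  420.41826226] -97.51769920249659 0.05405436319721591
```

View pics/w7.png

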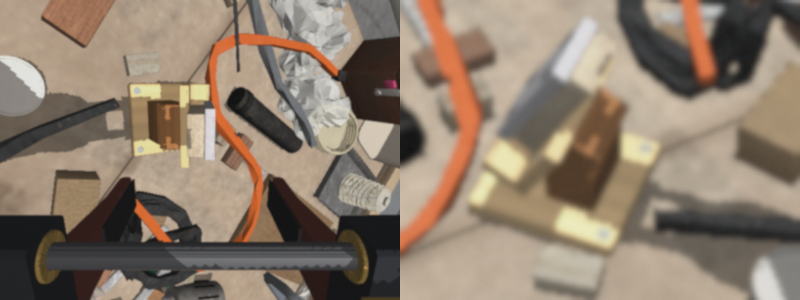

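The template (white edge, outside) lies on the blank, against the stop. Its centre is now within about 1–1.5 mm of where it started, and the robot is clear. Handing in.

```bash
python3 -c "
from rig import robot
print(robot.finish_job())"
```

```text
the job is handed in; nothing more can be done
None
```

The pair has been turned over together and handed in at about 20 s: the template now lies on top of the blank, against the stop and centred to about 1.5 mm, with the gripper clear of it.

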